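# Take the carded tea scoop off its display peg and pack it in the gift carton

## Task

Take the carded tea scoop off the display stand's wire peg: keep hold of it, ease it outward along the peg and lift its hole over the upturned end, gently, without straining the wire. Then lower the card upright into the narrow empty slot of the gift carton beside the honey jar, letting go only when it stands on the bottom, and leave the jar, cup and canister where they are.

Things in the scene. Friction and masses are not known exactly. Their poses are not given: they have to be found in the camera images.
- stand: Counter display stand, fixed: dark wood foot 130 x 110 x 14 mm, steel post 186 mm high with its front face at stand x = +35 mm, and one 6 mm springy steel wire peg running level from it towards stand -x, above y = 0. The wire gives under 1 mm up or down per 10 N, almost nothing along its length; never load it beyond 10 N. Origin: centre of the foot's underside, z up.
- peg_root (a point): Centreline of the peg where it leaves the post's front face, 170 mm above the table; axes as the stand. The peg runs level to -x, then bends up and out at about 56 degrees (24 mm rise in 16 mm run) to a round end. Its reach is NOT reported and differs each time: the bend lies 55 to 95 mm from this point, the very end 19 mm farther. Find it by feel (or sight).
- card: Carded tea scoop, 35 to 70 g: stiff brown board 4 mm thick (x), 70 mm wide (y), 145 mm high (z). A clear, whitish blister showing a round wooden scoop, on its front (-x) face, 46 mm wide, 60 mm high, 6 to 66 mm above the foot, stands out 14 mm. Origin: middle of the board's foot edge. It starts upright on the level part of the peg, across it, blister outward, 25 to 38 mm from the post.
- card_hole (a point): Centre of the card's hang hole, 84.5 mm above its foot, axes as the card. The hole is 16 mm wide (y), 21 mm high (z). On the level wire the card can be lifted 15 mm before the hole's lower edge meets the wire: less than the 24 mm the upturned end rises. On the slope the hole has only about 4 mm of free height, so lift while sliding outward.
- card_top (a point): Middle of the card's top edge, 145 mm above its foot, axes as the card. Plain board 50 mm high lies between it and the hole: grip here from above, across the 4 mm thickness, with the fingertips no more than 24 mm below the top edge so that they pass over the upturned end.
- carton: Open cardboard gift carton, fixed, 134 mm (x) x 100 mm (y), walls 70 mm high and 4 mm thick, inner floor 5 mm above the table. Origin: centre of the underside; z up. A partition along y splits it into a wide cell at +x with the honey jar and a narrow empty slot at -x, 36 mm (x) x 92 mm (y) inside, 65 mm deep.
- slot_floor (a point): Centre of the narrow slot's floor, 5 mm above the table, at carton x = -45 mm; same axes as the carton. The card stands in the slot with its board along the carton's y.
- jar: Bystander: amber honey jar with black cap, 64 mm across, 80 mm high, standing in the carton's wide cell. Origin: centre of its underside.
- cup: Bystander: white tea cup, 68 mm across, 50 mm high, on the table. Origin: centre of its underside.
- canister: Bystander: dark steel tea canister, 68 mm across, 110 mm high, on the table. Origin: centre of its underside.
There are look-alikes about, which are no part of the job. There is more than one size of the stand; the one meant has the size given above.

How it is judged:
By the outcome, as a careful person would: the job done as asked, in the order asked, and still so for the second after the job is handed in, with the robot touching nothing.
It also fails if it takes over 72 s, if anything falls off the work surface, if the arm or the gripper's body presses on something with over 40 N, if the wrist force passes 120 N, or if a joint passes its speed limit or range.

## Robot

A 6-joint arm with a two-finger parallel gripper is mounted at the origin on the work surface. World frame = base frame: x ahead of the robot, y to its left, z up, the work surface at z = 0. Lengths are in m, angles in rad, forces in N, time in s.
With the tool pointing down it reaches from about 0.35 to 0.975 m from the base axis. Payload 4.9 kg.
Tool frame: the origin (TCP) lies at the very end of the fingers, on their centre line; the grasp point (between the pads) lies 19 mm behind it (manip.tcp_to_grasp is the distance from the TCP to the grasp point, in m); z points along the fingers, y is the direction in which the jaws open and shut (so a half turn about z gives the same grasp; the last joint's range is limited). The gripper opens to 85 mm and grips with 20 to 120 N. Pads are 22 mm wide; open, the fingers measure 114 mm over their backs; the gripper's body (76 mm by 85 mm) begins 54 mm behind the grasp point. The pads swing forward as they close: fully open they stand 13 mm farther back than shut.
Start: joints at [1.059, 0.053, 1.613, -0, 1.476, -0.119], TCP at [0.239, 0.577, 0.231] pointing down, gripper open.
Joint ranges: [-3.01, 3.01], [-1.01, 2.22], [0.06, 2.58], [-1.02, 4.17], [0.09, 2.62], [-3.14, 3.14]. Speed limits (rad/s): [2.57, 2.57, 3.14, 3.14, 3.14, 3.14].

## Interface

Orientations are given as a unit quaternion [w, x, y, z].
In Python, from plant import sensors, cams, job, finder, manip gives the robot as it stands.
- The arm moves only by the shell command python3 -m pendant 'ROWS'. ROWS is JSON, a list of rows, each an object of numbers: "wx", "wy", "wz": the turn, a rotation vector about the tool's x, y, z in degrees; "dx", "dy", "dz": the shift along the tool's x, y, z in m; "hand": the gripper's target within -1 to 1 (fully open at 1, half-way at 0, shut at -1). A call has 1 to 20 rows; each row is the pose to reach, as a shift and turn from the pose commanded when the call began, along the tool's axes at that moment; what a row does not reach only later rows make up. A row lasts 1/12 s, in which the tool goes at most 41.7 mm and 7.16 degrees, less where a joint would pass 70% of its speed; a pose out of reach is approached as far as the arm can. A call with a gripper value outside its range is refused whole. The fingers move at their own pace and stop on an object; the grip force is fixed at half the most. Time passes only in rows, so rows that repeat a pose let the fingers close. It gives the time, the measured TCP pose, the force and the opening at its end, in the units of the state.
- sensors.state(): the state, without advancing time (a new reading comes with each control period).
- cams.grab_frame(name): name is "scene" or "top"; returns (picture, depth): 480x640x3 uint8, red, green, blue; 480x640 float32, m along the optical axis (not along the pixel's ray), 0 where there is no reading.
- cams.calibration(name): a dict with "fov_y" (degrees; the focal length in pixels is half the picture's height over the tangent of half this angle, whatever the lens; pixels are square), "cx", "cy" (the principal point, pixels), "pose" (4x4, takes a point from camera to world coordinates). Camera axes: x right, y down, z forward; pixel columns grow to the right and rows downward; lengths in m; the calibration is good to about 2 mm. A picture is of the moment at which its call begins. calibration takes no time and is no camera call.
- job.job_done(): hands the job in, once; it reports no verdict.
Trained networks look in the newest picture that a camera, given by its name, has taken for a name from the list of things; names that differ only in an ending like _2 or _b are one class to them, and where a whole thing is asked for, a point or a joint stands for the part that bears it (a point fixed in the world has none). Each returns a list of dicts, best first, with "score" (0 to 1); they miss things now and then, are a little off and sometimes report something else, mostly with a low value. They report only what shows in the picture. A call takes as long as a camera call. They do not tell look-alikes from the thing itself.
- finder.look_for(camera, thing): "position" ([x, y, z] in m, in world coordinates, good to about 4 mm: the middle of the surface that is visible of it).
The state is a dict: "time": time; "joint_pos": joint angles; "joint_vel": joint speeds; "joint_efforts": joint torques, N m; "tool_pos": TCP position; "tool_rot": TCP orientation; "contact_force": force on the tool from outside, world axes, zero at the start; "ft_torque": the same for the moment, N m; "gripper_width": opening from 0.0 (shut) to 1.0 (fully open).
Only numpy, scipy, OpenCV 4.12 (cv2) and the standard library are available. Lean on these libraries where they do the work, as an engineer would, in place of code of your own. Each camera call takes 0.05 s, during which the arm holds its last target. There are 200 camera calls.

## Working session

There is one attempt and no reset: what is moved stays moved. The work goes in short steps, Python scripts to look and compute and a shell command to move; the robot and the scene stay as the last step left them, time stands still between calls to the robot, and variables do not carry over. Pictures are saved under pics/ and viewed, about 8 in all and at most 12, crops included, and the job is handed in when it is done.

```bash
mkdir -p pics; ls; cat > h.py <<'E'
import numpy as np, cv2
from plant import sensors, cams, job, finder, manip
def cloud(name,depth):
    c=cams.calibration(name); f=240/np.tan(np.radians(c["fov_y"])/2)
    v,u=np.mgrid[0:480,0:640]
    P=np.stack([(u-c["cx"])/f*depth,(v-c["cy"])/f*depth,depth],-1)
    T=np.array(c["pose"]); W=P@T[:3,:3].T+T[:3,3]; W[depth==0]=np.nan
    return W
def proj(name,p):
    c=cams.calibration(name); f=240/np.tan(np.radians(c["fov_y"])/2)
    q=np.linalg.inv(np.array(c["pose"]))@np.r_[p,1]
    return np.round([c["cx"]+f*q[0]/q[2],c["cy"]+f*q[1]/q[2]],0)
E
python3 - <<'E'
from h import *
np.set_printoptions(precision=4,suppress=True)
print(sensors.state()); print(manip.tcp_to_grasp)
for n in ["scene","top"]:
    im,d=cams.grab_frame(n); cv2.imwrite(f"pics/{n}1.png",im[:,:,::-1]); np.save(f"{n}_d.npy",d); np.save(f"{n}_im.npy",im)
    print(n,np.array(cams.calibration(n)["pose"]),cams.calibration(n)["fov_y"])
    for t in ["stand","peg_root","card","card_hole","card_top","carton","slot_floor","jar"]:
        for r in finder.look_for(n,t)[:3]: print(n,t,np.round(r["position"],3),round(r["score"],2),proj(n,r["position"]))
E
```

```text
pics
{'time': 0.0, 'joint_pos': array([ 1.059 ,  0.0533,  1.6143, -0.    ,  1.476 , -0.119 ]), 'joint_vel': array([-0.0011, -0.0005,  0.0005,  0.0006, -0.002 , -0.0011]), 'joint_efforts': array([ -0.0022, -39.3666, -37.0184,  -0.0003,   0.0067,  -0.    ]), 'tool_pos': array([0.2389, 0.5769, 0.2301]), 'tool_rot': array([-0.0003,  0.1951,  0.9808, -0.001 ]), 'contact_force': array([-0.1032,  0.1813, -0.1558]), 'ft_torque': array([ 0.04  ,  0.0158, -0.0176]), 'gripper_width': 0.9943614733880385}
0.0187
scene [[-0.8948  0.3708 -0.2488  1.0165]
 [ 0.4465  0.741  -0.5016  0.6863]
 [-0.0016 -0.5599 -0.8286  1.309 ]
 [ 0.      0.      0.      1.    ]] 48.72906953899046
scene stand [ 0.602 -0.164  0.01 ] 0.79 [321. 210.]
scene stand [ 0.82  -0.123  0.019] 0.72 [260. 246.]
scene stand [ 0.527 -0.415  0.019] 0.7 [308. 145.]
scene peg_root [ 0.6  -0.16  0.01] 0.89 [322. 211.]
scene card [ 0.581 -0.169  0.167] 0.69 [327. 173.]
scene card_hole [ 0.575 -0.169  0.168] 0.67 [329. 172.]
scene card_top [ 0.577 -0.168  0.166] 0.62 [328. 173.]
scene slot_floor [0.598 0.138 0.044] 0.94 [372. 284.]
scene jar [0.642 0.145 0.08 ] 0.69 [360. 286.]
top [[-0.0211 -0.9916  0.1277  0.4606]
 [-0.9998  0.0214  0.0006 -0.0003]
 [-0.0033 -0.1277 -0.9918  1.7094]
 [ 0.      0.      0.      1.    ]] 43.45586611690029
top stand [ 0.568 -0.169  0.019] 0.71 [374. 280.]
top stand [ 0.814 -0.133  0.019] 0.68 [358. 195.]
top stand [ 0.494 -0.416  0.018] 0.6 [463. 305.]
top peg_root [ 0.491 -0.418  0.02 ] 0.84 [464. 306.]
top peg_root [ 0.813 -0.135  0.019] 0.74 [359. 195.]
top peg_root [ 0.563 -0.168  0.014] 0.71 [373. 282.]
top card [ 0.571 -0.175  0.144] 0.61 [381. 276.]
top card_hole [ 0.573 -0.169  0.143] 0.65 [378. 276.]
top card_top [ 0.572 -0.175  0.149] 0.78 [381. 276.]
top carton [0.603 0.135 0.006] 0.68 [266. 271.]
top slot_floor [0.602 0.135 0.   ] 0.58 [266. 271.]
top slot_floor [ 0.573 -0.169  0.144] 0.46 [379. 275.]
```

View pics/scene1.png

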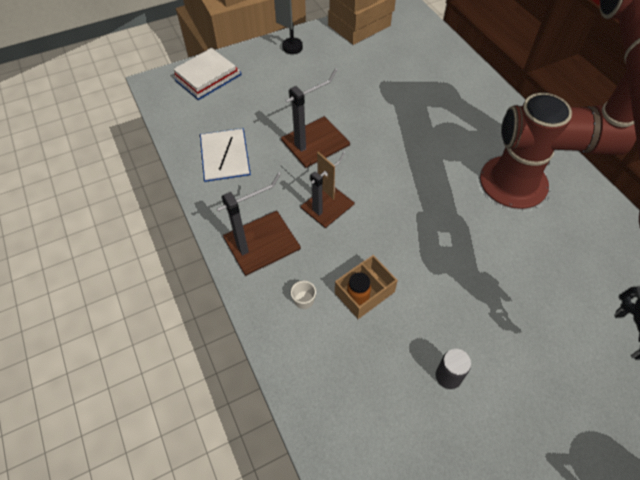

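View pics/top1.png

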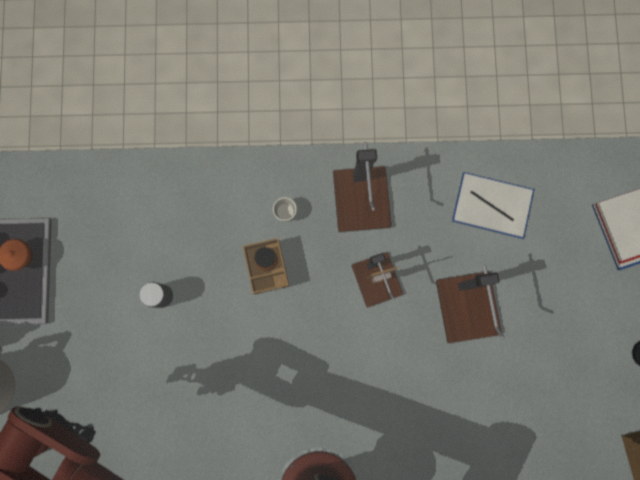

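The pictures show three stands: top px (362,198), (470,305) and the smaller one at (377,278). In the scene view they are at (265,242), (315,140) and (327,205). Only the small one carries a card, at scene (327,175). The carton is at top (266,266), with its narrow slot on the near side at (268,283). Next I'll measure foot size, yaw, peg and slot, and make a close crop.

```bash
python3 - <<'E'
from h import *
np.set_printoptions(precision=4,suppress=True)
for n in ["top","scene"]:
    im=np.load(n+"_im.npy"); d=np.load(n+"_d.npy"); W=cloud(n,d)
    X,Y,Z=W[...,0],W[...,1],W[...,2]
    def rect(m,l):
        p=W[m][:,:2].astype(np.float32)
        if len(p)<15: print(n,l,len(p)); return
        (c,s,a)=cv2.minAreaRect((p*1000)); print(n,l,len(p),np.round(c,1),np.round(s,1),round(a,1),'z',np.median(Z[m]).round(4))
    print('table z',np.nanmedian(Z[(abs(X-.45)<.05)&(abs(Y)<.05)]))
    rr=im.astype(int); brown=(rr[...,0]>rr[...,2]*1.5)
    for l,(x,y) in dict(small=(.575,-.165),A=(.814,-.13),B=(.494,-.416)).items():
        rect((Z>.007)&(Z<.025)&(abs(X-x)<.13)&(abs(Y-y)<.11)&brown,l)
    near=(abs(X-.58)<.12)&(abs(Y+.165)<.12)
    m=near&(Z>.178)&(Z<.25); rect(m,'top>178'); 
    m=near&(Z>.14)&brown; rect(m,'card brown'); 
    if m.any(): print(' zmax',np.nanpercentile(Z[m],[5,50,95]))
    m=near&(Z>.155)&~brown; q=W[m]; print(' nonbrown high',len(q)); print(q[np.argsort(q[:,2])][::max(1,len(q)//14)])
    m=(abs(X-.6)<.12)&(abs(Y-.14)<.1)&(Z>.055)&(Z<.076)&brown; rect(m,'carton rim')
    x0,y0,x1,y1=(335,235,435,315) if n=="top" else (280,130,380,235)
    c=cv2.resize(im[y0:y1,x0:x1],None,fx=5,fy=5,interpolation=cv2.INTER_CUBIC)[:,:,::-1]
    cv2.imwrite(f"pics/{n}_crop.png",c)
a=cv2.imread("pics/top_crop.png");b=cv2.imread("pics/scene_crop.png")
h=500;a=cv2.resize(a,(400,320));b=cv2.resize(b,(400,420));o=np.zeros((420,800,3),np.uint8);o[:320,:400]=a;o[:,400:]=b;cv2.imwrite("pics/crop1.png",o)
E
```

```text
table z 8.907407922098542e-05
top small 977 [ 572.  -177.7] [122.4 104.7] 18.3 z 0.0141
top A 2312 [ 803.9 -142.6] [175. 147.] 3.2 z 0.0188
top B 2441 [ 490.  -430.7] [173.6 150.9] 8.2 z 0.0189
top top>178 191 [ 573.  -181.9] [116.9  64. ] 40.1 z 0.188
top card brown 54 [ 579.1 -171.7] [ 4.5 61.4] 14.8 z 0.2212
 zmax [0.1669 0.2212 0.2268]
 nonbrown high 245
[[ 0.5787 -0.1746  0.1551]
 [ 0.5959 -0.1687  0.168 ]
 [ 0.6008 -0.1686  0.1702]
 [ 0.5878 -0.1706  0.1718]
 [ 0.5868 -0.2087  0.1734]
 [ 0.554  -0.1843  0.175 ]
 [ 0.5692 -0.1794  0.1779]
 [ 0.6182 -0.1503  0.1805]
 [ 0.6103 -0.1499  0.1824]
 [ 0.6152 -0.1524  0.184 ]
 [ 0.6048 -0.1544  0.1858]
 [ 0.6273 -0.1678  0.1871]
 [ 0.5809 -0.1862  0.1888]
 [ 0.5149 -0.2009  0.1928]
 [ 0.5809 -0.1722  0.2233]]
top carton rim 283 [613.6 130.9] [131.3  97.9] 11.7 z 0.0682
table z -0.0022563241038077164
scene small 830 [ 578.1 -175.2] [129.6 109.3] 17.5 z 0.0118
scene A 2453 [ 809.3 -140.6] [178.8 157. ] 3.7 z 0.0171
scene B 1563 [ 495.4 -427.9] [183.7 157.3] 8.4 z 0.0168
scene top>178 299 [ 576.5 -181.6] [115.4  64.9] 42.7 z 0.1937
scene card brown 310 [ 583.2 -174.2] [65.8 35.8] 76.6 z 0.1905
 zmax [0.1459 0.1905 0.2214]
 nonbrown high 221
[[ 0.5733 -0.1413  0.1551]
 [ 0.6297 -0.1721  0.161 ]
 [ 0.6096 -0.1498  0.1656]
 [ 0.6352 -0.1603  0.1683]
 [ 0.6301 -0.1645  0.1696]
 [ 0.5944 -0.2059  0.1713]
 [ 0.6296 -0.1654  0.1726]
 [ 0.6218 -0.1436  0.1749]
 [ 0.6314 -0.1741  0.1772]
 [ 0.5293 -0.1908  0.179 ]
 [ 0.6166 -0.1478  0.1804]
 [ 0.5863 -0.1716  0.1815]
 [ 0.6209 -0.1703  0.1842]
 [ 0.6131 -0.1487  0.1861]
 [ 0.5171 -0.1965  0.1923]]
scene carton rim 694 [618.5 133.6] [135.9 103.5] 11.5 z 0.0647
```

View pics/crop1.png

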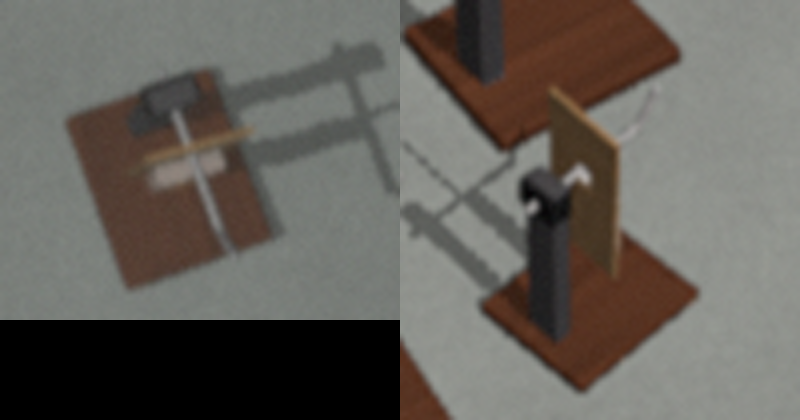

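The crop shows the card on the small stand, blister outward, with the peg end at crop px (235,250). The small foot measures 130x110 mm, which matches, and the other two are about 180x157. Now the stand-frame numbers and the first move.

```bash
cat >> h.py <<'E'
from scipy.spatial.transform import Rotation as Ro
def rot():
    q=sensors.state()["tool_rot"]; return Ro.from_quat([q[1],q[2],q[3],q[0]])
def go(target,yaw_y):
    "tool-axes shift and turn to put TCP at target, pointing down, tool y at world angle yaw_y (deg)"
    s=sensors.state(); R=rot(); a=np.radians(yaw_y)
    y=np.array([np.cos(a),np.sin(a),0]); z=np.array([0,0,-1.]); M=np.c_[np.cross(y,z),y,z]
    w=(R.inv()*Ro.from_matrix(M)).as_rotvec(degrees=True)
    print("d",np.round(R.inv().apply(np.array(target)-s["tool_pos"]),4),"w",np.round(w,2),"pos",np.round(s["tool_pos"],4),"joints",np.round(s["joint_pos"],2))
E
python3 - <<'E'
from h import *
np.set_printoptions(precision=4,suppress=True)
for yaw in (17.7,):
  c,s=np.cos(np.radians(yaw)),np.sin(np.radians(yaw)); 
  for n in ["top","scene"]:
    im=np.load(n+"_im.npy").astype(int); W=cloud(n,np.load(n+"_d.npy"))
    org=np.array([.575,-.1762,0]) if n=="top" else np.array([.578,-.1752,-.002])
    L=(W-org)@np.array([[c,-s,0],[s,c,0],[0,0,1]]); x,y,z=L[...,0],L[...,1],L[...,2]
    brown=im[...,0]>im[...,2]*1.35
    m=brown&(abs(x-.005)<.025)&(abs(y)<.045)&(z>.1)&(z<.24)
    q=L[m]; 
    med=q[abs(q[:,0]-np.median(q[:,0]))<.008]
    A=np.c_[med[:,1:],np.ones(len(med))]; co=np.linalg.lstsq(A,med[:,0],rcond=None)[0]
    print(n,'card n',len(med),'x=a*y+b*z+c',co,'x at top',co[1]*.223+co[2],'y',np.percentile(med[:,1],[1,99]),'z',np.percentile(med[:,2],[1,99]))
    t=med[med[:,2]>.212]; print('  top edge',len(t),t.mean(0) if len(t) else '', np.ptp(t[:,1]) if len(t) else '')
    m=(abs(y)<.02)&(x<-.012)&(x>-.1)&(z>.15); q=L[m]; q=q[np.argsort(q[:,0])]; print('peg',len(q)); print(q[::max(1,len(q)//12)])
    m=(abs(y)<.03)&(x>.03)&(x<.08)&(z>.15); q=L[m]; print('post x,y,z',np.percentile(q,[2,98],0))
go([.577,-.172,.30],17.7)
go([.577,-.172,.30],197.7)
for t in ["cup","canister"]: print(t,[(np.round(r["position"],3),round(r["score"],2)) for r in finder.look_for("top",t)[:2]])
E
```

```text
top card n 87 x=a*y+b*z+c [0.0626 0.0137 0.0016] x at top 0.004661190058124955 y [-0.0336  0.0337] z [0.1072 0.228 ]
  top edge 50 [0.0049 0.0005 0.2225] 0.06656446405848376
peg 54
[[-0.0686 -0.0006  0.1964]
 [-0.0648 -0.0052  0.1928]
 [-0.0608 -0.0022  0.1865]
 [-0.0561 -0.0044  0.1824]
 [-0.0521 -0.0004  0.1831]
 [-0.0472 -0.0044  0.1662]
 [-0.0432  0.0002  0.1708]
 [-0.0384 -0.0015  0.1714]
 [-0.0352 -0.0002  0.1689]
 [-0.0304 -0.0017  0.1708]
 [-0.0256 -0.0035  0.1706]
 [-0.0215 -0.0001  0.1665]
 [-0.0169 -0.0005  0.176 ]
 [-0.0137  0.0012  0.1771]]
post x,y,z [[ 0.0327 -0.0174  0.1641]
 [ 0.0582  0.0168  0.1911]]
scene card n 437 x=a*y+b*z+c [ 0.0447 -0.006   0.0076] x at top 0.006264538224674375 y [-0.0353  0.0339] z [0.103  0.2249]
  top edge 80 [0.006  0.0004 0.219 ] 0.06839506575212212
peg 35
[[-0.0687 -0.0021  0.195 ]
 [-0.0654 -0.0028  0.197 ]
 [-0.0624 -0.0035  0.1904]
 [-0.0598 -0.0007  0.1821]
 [-0.0596 -0.0045  0.1834]
 [-0.0575 -0.0023  0.1784]
 [-0.0555 -0.0001  0.1733]
 [-0.0539  0.0009  0.188 ]
 [-0.0516 -0.0003  0.1762]
 [-0.0513  0.0001  0.1725]
 [-0.0501 -0.0027  0.1712]
 [-0.0472  0.0002  0.1716]
 [-0.0422 -0.0028  0.1731]
 [-0.0389  0.0004  0.1741]
 [-0.0362  0.0031  0.1742]
 [-0.0358 -0.0005  0.1716]
 [-0.0315 -0.0001  0.171 ]
 [-0.0278 -0.0005  0.1737]]
post x,y,z [[ 0.0351 -0.0167  0.1513]
 [ 0.0575  0.0183  0.1893]]
d [-0.5989 -0.563  -0.0687] w [ 0.   -0.   49.79] pos [0.2392 0.5774 0.2313] joints [ 1.06  0.05  1.61  0.    1.48 -0.12]
d [-0.5989 -0.563  -0.0687] w [   0.      0.   -130.21] pos [0.2392 0.5774 0.2313] joints [ 1.06  0.05  1.61  0.    1.48 -0.12]
cup [(array([0.782, 0.076, 0.011]), 0.65)]
canister [(array([0.539, 0.425, 0.107]), 0.76)]
```

```bash
python3 -m pendant '[{"dz":-0.04,"hand":1},{"dx":-0.032,"dy":-0.03,"dz":-0.06,"wz":5,"hand":1},{"dx":-0.6033,"dy":-0.5635,"dz":-0.0587,"wz":52.5,"hand":1},{"dx":-0.6033,"dy":-0.5635,"dz":-0.0587,"wz":52.5,"hand":1},{"dx":-0.6033,"dy":-0.5635,"dz":-0.0587,"wz":52.5,"hand":1},{"dx":-0.6033,"dy":-0.5635,"dz":-0.0587,"wz":52.5,"hand":1},{"dx":-0.6033,"dy":-0.5635,"dz":-0.0587,"wz":52.5,"hand":1},{"dx":-0.6033,"dy":-0.5635,"dz":-0.0587,"wz":52.5,"hand":1},{"dx":-0.6033,"dy":-0.5635,"dz":-0.0587,"wz":52.5,"hand":1},{"dx":-0.6033,"dy":-0.5635,"dz":-0.0587,"wz":52.5,"hand":1},{"dx":-0.6033,"dy":-0.5635,"dz":-0.0587,"wz":52.5,"hand":1},{"dx":-0.6033,"dy":-0.5635,"dz":-0.0587,"wz":52.5,"hand":1},{"dx":-0.6033,"dy":-0.5635,"dz":-0.0587,"wz":52.5,"hand":1},{"dx":-0.6033,"dy":-0.5635,"dz":-0.0587,"wz":52.5,"hand":1},{"dx":-0.6033,"dy":-0.5635,"dz":-0.0587,"wz":52.5,"hand":1},{"dx":-0.6033,"dy":-0.5635,"dz":-0.0587,"wz":52.5,"hand":1},{"dx":-0.6033,"dy":-0.5635,"dz":-0.0587,"wz":52.5,"hand":1},{"dx":-0.6033,"dy":-0.5635,"dz":-0.0587,"wz":52.5,"hand":1},{"dx":-0.6033,"dy":-0.5635,"dz":-0.0587,"wz":52.5,"hand":1},{"dx":-0.6033,"dy":-0.5635,"dz":-0.0587,"wz":52.5,"hand":1}]'
python3 -c "
from h import *
go([.5807,-.174,.202],15)"
```

```text
d [-0.6031 -0.5634  0.0293] w [ 0.    0.   52.49] pos [0.2392 0.5774 0.2313] joints [ 1.06  0.05  1.61 -0.    1.48 -0.12]invalid input
```

```bash
python3 -m pendant '[{"wx":0,"wy":0,"wz":0,"dx":0,"dy":0,"dz":-0.03,"hand":1}]'; echo; python3 -m pendant --help | head -20
```

```text
time: 1.08
tool_pos: [0.2376, 0.5744, 0.254]
tool_rot: [-0.002, 0.195, 0.981, -0.006]
contact_force: [0.0, 1.5, -0.5]
gripper_width: 0.998
invalid input: not JSON, or not a number
```

```bash
python3 -m pendant '[{"wx":0,"wy":0,"wz":5,"dx":-0.03,"dy":-0.028,"dz":-0.01,"hand":1},{"wx":0,"wy":0,"wz":52.5,"dx":-0.6033,"dy":-0.5635,"dz":-0.03,"hand":1},{"wx":0,"wy":0,"wz":52.5,"dx":-0.6033,"dy":-0.5635,"dz":-0.03,"hand":1},{"wx":0,"wy":0,"wz":52.5,"dx":-0.6033,"dy":-0.5635,"dz":-0.03,"hand":1},{"wx":0,"wy":0,"wz":52.5,"dx":-0.6033,"dy":-0.5635,"dz":-0.03,"hand":1},{"wx":0,"wy":0,"wz":52.5,"dx":-0.6033,"dy":-0.5635,"dz":-0.03,"hand":1},{"wx":0,"wy":0,"wz":52.5,"dx":-0.6033,"dy":-0.5635,"dz":-0.03,"hand":1},{"wx":0,"wy":0,"wz":52.5,"dx":-0.6033,"dy":-0.5635,"dz":-0.03,"hand":1},{"wx":0,"wy":0,"wz":52.5,"dx":-0.6033,"dy":-0.5635,"dz":-0.03,"hand":1},{"wx":0,"wy":0,"wz":52.5,"dx":-0.6033,"dy":-0.5635,"dz":-0.03,"hand":1},{"wx":0,"wy":0,"wz":52.5,"dx":-0.6033,"dy":-0.5635,"dz":-0.03,"hand":1},{"wx":0,"wy":0,"wz":52.5,"dx":-0.6033,"dy":-0.5635,"dz":-0.03,"hand":1},{"wx":0,"wy":0,"wz":52.5,"dx":-0.6033,"dy":-0.5635,"dz":-0.03,"hand":1},{"wx":0,"wy":0,"wz":52.5,"dx":-0.6033,"dy":-0.5635,"dz":-0.03,"hand":1},{"wx":0,"wy":0,"wz":52.5,"dx":-0.6033,"dy":-0.5635,"dz":-0.03,"hand":1},{"wx":0,"wy":0,"wz":52.5,"dx":-0.6033,"dy":-0.5635,"dz":-0.03,"hand":1},{"wx":0,"wy":0,"wz":52.5,"dx":-0.6033,"dy":-0.5635,"dz":-0.03,"hand":1},{"wx":0,"wy":0,"wz":52.5,"dx":-0.6033,"dy":-0.5635,"dz":-0.03,"hand":1},{"wx":0,"wy":0,"wz":52.5,"dx":-0.6033,"dy":-0.5635,"dz":-0.03,"hand":1},{"wx":0,"wy":0,"wz":52.5,"dx":-0.6033,"dy":-0.5635,"dz":-0.03,"hand":1}]'
python3 -c "
from h import *
go([.5807,-.174,.202],15)"
```

```text
time: 2.75
tool_pos: [0.5815, -0.1769, 0.2913]
tool_rot: [0.0, 0.609, 0.793, -0.0]
contact_force: [-0.3, 0.7, -0.1]
gripper_width: 1.004
d [ 0.0031 -0.      0.0893] w [ 0.01  0.03 -0.08] pos [ 0.5815 -0.1769  0.2913] joints [-0.42 -0.02  1.58 -0.    1.57 -0.68]
```

```bash
python3 -m pendant '[{"wx":0,"wy":0,"wz":0,"dx":0,"dy":0,"dz":0.03,"hand":1},{"wx":0,"wy":0,"wz":0,"dx":0,"dy":0,"dz":0.06,"hand":1},{"wx":0,"wy":0,"wz":0,"dx":0,"dy":0,"dz":0.08,"hand":1},{"wx":0,"wy":0,"wz":0,"dx":0,"dy":0,"dz":0.088,"hand":1},{"wx":0,"wy":0,"wz":0,"dx":0,"dy":0,"dz":0.088,"hand":1},{"wx":0,"wy":0,"wz":0,"dx":0,"dy":0,"dz":0.088,"hand":1}]'
python3 - <<'E'
from h import *
go([.5807,-.174,.202],15)
im,d=cams.grab_frame("scene")
a=cv2.resize(im[90:235,255:395],None,fx=4,fy=4,interpolation=cv2.INTER_CUBIC)
cv2.imwrite("pics/desc.png",a[:,:,::-1])
E
```

```text
time: 3.25
tool_pos: [0.5811, -0.1741, 0.204]
tool_rot: [0.0, 0.609, 0.793, 0.0]
contact_force: [-0.2, -0.2, 0.5]
gripper_width: 0.997
d [ 0.0002 -0.0004  0.002 ] w [0.03 0.02 0.  ] pos [ 0.5811 -0.1741  0.204 ] joints [-0.41  0.03  1.68 -0.    1.43 -0.68]
```

View pics/desc.png

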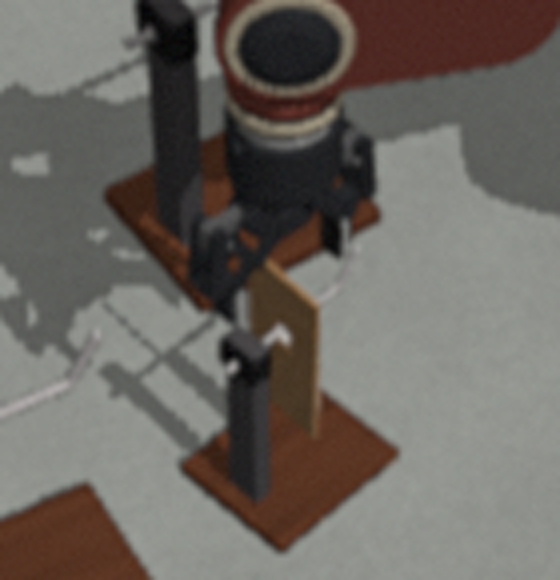

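The fingers straddle the card, at crop px (240,300) and (340,240), with the card's top between them at (265,270). Closing.

```bash
python3 -m pendant '[{"wx":0,"wy":0,"wz":0,"dx":0,"dy":0,"dz":0.002,"hand":0},{"wx":0,"wy":0,"wz":0,"dx":0,"dy":0,"dz":0.002,"hand":0},{"wx":0,"wy":0,"wz":0,"dx":0,"dy":0,"dz":0.002,"hand":-0.5},{"wx":0,"wy":0,"wz":0,"dx":0,"dy":0,"dz":0.002,"hand":-0.5},{"wx":0,"wy":0,"wz":0,"dx":0,"dy":0,"dz":0.002,"hand":-1},{"wx":0,"wy":0,"wz":0,"dx":0,"dy":0,"dz":0.002,"hand":-1},{"wx":0,"wy":0,"wz":0,"dx":0,"dy":0,"dz":0.002,"hand":-1},{"wx":0,"wy":0,"wz":0,"dx":0,"dy":0,"dz":0.002,"hand":-1},{"wx":0,"wy":0,"wz":0,"dx":0,"dy":0,"dz":0.002,"hand":-1},{"wx":0,"wy":0,"wz":0,"dx":0,"dy":0,"dz":0.002,"hand":-1},{"wx":0,"wy":0,"wz":0,"dx":0,"dy":0,"dz":0.002,"hand":-1},{"wx":0,"wy":0,"wz":0,"dx":0,"dy":0,"dz":0.002,"hand":-1},{"wx":0,"wy":0,"wz":0,"dx":0,"dy":0,"dz":0.002,"hand":-1},{"wx":0,"wy":0,"wz":0,"dx":0,"dy":0,"dz":0.002,"hand":-1}]'
```

```text
time: 4.47
tool_pos: [0.5809, -0.1742, 0.2015]
tool_rot: [0.0, 0.609, 0.793, 0.0]
contact_force: [-0.5, -0.0, 2.0]
gripper_width: 0.03
```

```bash
python3 -m pendant '[{"wx":0,"wy":0,"wz":0,"dx":0,"dy":0,"dz":-0.003,"hand":-1},{"wx":0,"wy":0,"wz":0,"dx":0,"dy":0,"dz":-0.007,"hand":-1},{"wx":0,"wy":0,"wz":0,"dx":0,"dy":0,"dz":-0.007,"hand":-1},{"wx":0,"wy":0,"wz":0,"dx":0,"dy":0,"dz":-0.007,"hand":-1}]'
python3 - <<'E'
from h import *
im,d=cams.grab_frame("scene"); W=cloud("scene",d)
im2,_=cams.grab_frame("top")
a=cv2.resize(im[110:230,275:375],(500,600),interpolation=cv2.INTER_CUBIC)
cv2.imwrite("pics/lift.png",a[:,:,::-1])
c,s=np.cos(np.radians(17.7)),np.sin(np.radians(17.7)); org=np.array([.578,-.1752,-.002])
L=(W-org)@np.array([[c,-s,0],[s,c,0],[0,0,1]]); x,y,z=L[...,0],L[...,1],L[...,2]
m=(im[...,0]>im[...,2]*1.35)&(abs(x-.005)<.02)&(abs(y)<.045)&(z>.08)&(z<.24); q=L[m]
A=np.c_[q[:,1:],np.ones(len(q))]; co=np.linalg.lstsq(A,q[:,0],rcond=None)[0]
print(co, np.percentile(q,[1,50,99],0)); print(sensors.state()["contact_force"],sensors.state()["gripper_width"])
E
```

```text
time: 4.8
tool_pos: [0.5811, -0.1742, 0.2087]
tool_rot: [0.0, 0.609, 0.793, 0.0]
contact_force: [0.3, -0.0, -0.7]
gripper_width: 0.028
[0.03257794 0.00874618 0.00714909] [[ 0.00100069 -0.03217127  0.08700452]
 [ 0.00879559  0.01332333  0.15734387]
 [ 0.02007543  0.03478823  0.23053891]]
[-0.03026643  0.78765404 -0.02794893] 0.030838924711043065
```

View pics/lift.png

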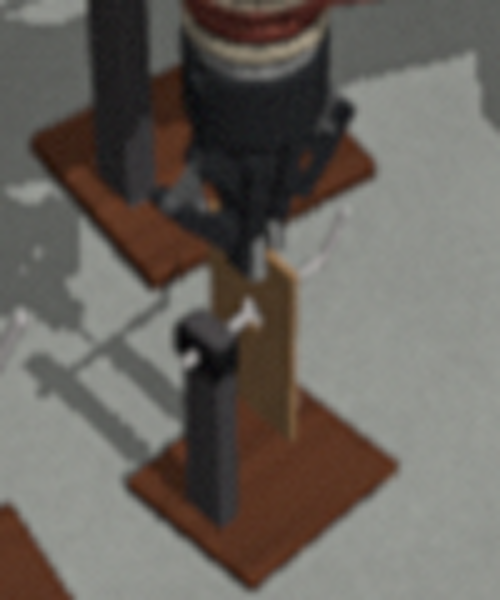

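The card is held and hangs clear of the wire (force about 0). Vision puts the bend at about 86 mm from the post, so the card can go about 55 mm outward from here. I'll slide 46 mm level, then feel.

```bash
python3 -m pendant '[{"wx":0,"wy":0,"wz":0,"dx":-0.0002,"dy":-0.004,"dz":0,"hand":-1},{"wx":0,"wy":0,"wz":0,"dx":-0.0005,"dy":-0.01,"dz":0,"hand":-1},{"wx":0,"wy":0,"wz":0,"dx":-0.0008,"dy":-0.017,"dz":0,"hand":-1},{"wx":0,"wy":0,"wz":0,"dx":-0.0011,"dy":-0.024,"dz":0,"hand":-1},{"wx":0,"wy":0,"wz":0,"dx":-0.0014,"dy":-0.031,"dz":0,"hand":-1},{"wx":0,"wy":0,"wz":0,"dx":-0.0017,"dy":-0.037,"dz":0,"hand":-1},{"wx":0,"wy":0,"wz":0,"dx":-0.002,"dy":-0.042,"dz":0,"hand":-1},{"wx":0,"wy":0,"wz":0,"dx":-0.0022,"dy":-0.046,"dz":0,"hand":-1},{"wx":0,"wy":0,"wz":0,"dx":-0.0022,"dy":-0.046,"dz":0,"hand":-1},{"wx":0,"wy":0,"wz":0,"dx":-0.0022,"dy":-0.046,"dz":0,"hand":-1}]'
python3 - <<'E'
from h import *
s=sensors.state();p=s["tool_pos"]-np.array([.5811,-.1742,.2087]);print(p, p[0]*.9527+p[1]*.304,s["contact_force"],s["ft_torque"])
E
python3 -m pendant '[{"wx":0,"wy":0,"wz":0,"dx":0,"dy":-0.002,"dz":0,"hand":-1},{"wx":0,"wy":0,"wz":0,"dx":0,"dy":-0.002,"dz":0,"hand":-1}]'
python3 -m pendant '[{"wx":0,"wy":0,"wz":0,"dx":0,"dy":-0.002,"dz":0,"hand":-1},{"wx":0,"wy":0,"wz":0,"dx":0,"dy":-0.002,"dz":0,"hand":-1}]'
```

```text
time: 5.73
tool_pos: [0.5369, -0.1883, 0.2084]
tool_rot: [0.0, 0.609, 0.793, 0.0]
contact_force: [0.6, -0.2, 0.1]
gripper_width: 0.032
[-0.04418807 -0.01405385 -0.00030291] -0.04637034178444576 [ 0.61101356 -0.24323488  0.07817772] [0.00486779 0.02369747 0.03172709]
time: 5.9
tool_pos: [0.5351, -0.1887, 0.2083]
tool_rot: [-0.0, 0.609, 0.793, -0.0]
contact_force: [-0.1, 0.1, 0.0]
gripper_width: 0.029
time: 6.07
tool_pos: [0.533, -0.1892, 0.2083]
tool_rot: [-0.0, 0.609, 0.793, -0.0]
contact_force: [-0.6, -0.6, -1.0]
gripper_width: 0.031
```

```bash
for i in 1; do python3 -m pendant '[{"wx":0,"wy":0,"wz":0,"dx":0,"dy":-0.0015,"dz":0,"hand":-1},{"wx":0,"wy":0,"wz":0,"dx":0,"dy":-0.0015,"dz":0,"hand":-1},{"wx":0,"wy":0,"wz":0,"dx":0,"dy":-0.0015,"dz":0,"hand":-1}]'; done
python3 -m pendant '[{"wx":0,"wy":0,"wz":0,"dx":0,"dy":-0.001,"dz":0,"hand":-1},{"wx":0,"wy":0,"wz":0,"dx":0,"dy":-0.001,"dz":0,"hand":-1},{"wx":0,"wy":0,"wz":0,"dx":0,"dy":-0.001,"dz":0,"hand":-1}]'
python3 -m pendant '[{"wx":0,"wy":0,"wz":0,"dx":0,"dy":-0.001,"dz":0,"hand":-1},{"wx":0,"wy":0,"wz":0,"dx":0,"dy":-0.001,"dz":0,"hand":-1},{"wx":0,"wy":0,"wz":0,"dx":0,"dy":-0.001,"dz":0,"hand":-1}]'
```

```text
time: 6.32
tool_pos: [0.5317, -0.1896, 0.2083]
tool_rot: [-0.0, 0.609, 0.793, 0.0]
contact_force: [0.5, 0.1, -0.4]
gripper_width: 0.03
time: 6.57
tool_pos: [0.5307, -0.1898, 0.2083]
tool_rot: [0.0, 0.609, 0.793, 0.0]
contact_force: [-0.9, -0.2, -0.0]
gripper_width: 0.036
time: 6.82
tool_pos: [0.5298, -0.1901, 0.2083]
tool_rot: [0.0, 0.609, 0.793, 0.0]
contact_force: [-0.3, 0.4, -0.2]
gripper_width: 0.03
```

```bash

python3 -m pendant '[{"wx":0,"wy":0,"wz":0,"dx":0,"dy":-0.001,"dz":0,"hand":-1},{"wx":0,"wy":0,"wz":0,"dx":0,"dy":-0.001,"dz":0,"hand":-1},{"wx":0,"wy":0,"wz":0,"dx":0,"dy":-0.001,"dz":0,"hand":-1}]'
python3 -m pendant '[{"wx":0,"wy":0,"wz":0,"dx":0,"dy":-0.0007,"dz":0,"hand":-1},{"wx":0,"wy":0,"wz":0,"dx":0,"dy":-0.0007,"dz":0,"hand":-1},{"wx":0,"wy":0,"wz":0,"dx":0,"dy":-0.0007,"dz":0,"hand":-1}]'
```

```text
time: 7.07
tool_pos: [0.5288, -0.1903, 0.2083]
tool_rot: [0.0, 0.609, 0.793, 0.0]
contact_force: [0.2, 0.4, -0.6]
gripper_width: 0.032
time: 7.32
tool_pos: [0.5281, -0.1905, 0.2083]
tool_rot: [-0.0, 0.609, 0.793, -0.0]
contact_force: [0.2, 0.7, -1.1]
gripper_width: 0.029
```

```bash

python3 -m pendant '[{"wx":0,"wy":0,"wz":0,"dx":0,"dy":-0.0007,"dz":0,"hand":-1},{"wx":0,"wy":0,"wz":0,"dx":0,"dy":-0.0007,"dz":0,"hand":-1},{"wx":0,"wy":0,"wz":0,"dx":0,"dy":-0.0007,"dz":0,"hand":-1}]'
```

```text
time: 7.57
tool_pos: [0.5274, -0.1907, 0.2083]
tool_rot: [0.0, 0.609, 0.793, -0.0]
contact_force: [0.7, 0.1, -0.5]
gripper_width: 0.03
```

```bash

python3 -m pendant '[{"wx":0,"wy":0,"wz":0,"dx":0,"dy":-0.0007,"dz":0,"hand":-1},{"wx":0,"wy":0,"wz":0,"dx":0,"dy":-0.0007,"dz":0,"hand":-1},{"wx":0,"wy":0,"wz":0,"dx":0,"dy":-0.0007,"dz":0,"hand":-1}]'
```

```text
time: 7.82
tool_pos: [0.5268, -0.1909, 0.2083]
tool_rot: [0.0, 0.609, 0.793, 0.0]
contact_force: [0.3, -0.2, -0.7]
gripper_width: 0.036
```

```bash

python3 -m pendant '[{"wx":0,"wy":0,"wz":0,"dx":0,"dy":-0.0007,"dz":0,"hand":-1},{"wx":0,"wy":0,"wz":0,"dx":0,"dy":-0.0007,"dz":0,"hand":-1},{"wx":0,"wy":0,"wz":0,"dx":0,"dy":-0.0007,"dz":0,"hand":-1}]'
```

```text
time: 8.07
tool_pos: [0.5261, -0.1911, 0.2083]
tool_rot: [-0.0, 0.609, 0.793, -0.0]
contact_force: [0.4, -0.3, -0.8]
gripper_width: 0.031
```

```bash
python3 - <<'E'
from h import *
st=sensors.state();print(st["ft_torque"]);c,s=np.cos(np.radians(17.7)),np.sin(np.radians(17.7))
for n,org in (("scene",np.array([.578,-.1752,-.002])),("top",np.array([.575,-.1762,0]))):
    im,d=cams.grab_frame(n); W=cloud(n,d); im=im.astype(int)
    L=(W-org)@np.array([[c,-s,0],[s,c,0],[0,0,1]]); x,y,z=L[...,0],L[...,1],L[...,2]
    m=(im[...,0]>im[...,2]*1.35)&(abs(x+.05)<.02)&(abs(y)<.045)&(z>.06)&(z<.24); q=L[m]; print(n,np.round(np.percentile(q,[1,50,99],0),4))
    cr=im[120:220,290:390] if n=="scene" else im[240:320,335:435]
    cv2.imwrite(f"pics/b_{n}.png",cv2.resize(cr.astype(np.uint8),None,fx=4,fy=4,interpolation=cv2.INTER_CUBIC)[:,:,::-1])
a=cv2.imread("pics/b_scene.png");b=cv2.imread("pics/b_top.png");o=np.zeros((400,800,3),np.uint8);o[:,:400]=a;o[:320,400:]=b;cv2.imwrite("pics/b.png",o)
E
```

```text
[ 0.08167434 -0.00153243 -0.03614236]
scene [[-0.0534 -0.0364  0.0907]
 [-0.0488  0.0094  0.1579]
 [-0.0369  0.035   0.2315]]Traceback (most recent call last):
  File "<stdin>", line 6, in <module>
    return _quantile_unchecked(
        a, q, axis, out, overwrite_input, method, keepdims, weights)
    return _ureduce(a,
                    func=_quantile_ureduce_func,
    ...<5 lines>...
                    overwrite_input=overwrite_input,
                    method=method)
    r = func(a, **kwargs)
    result = _quantile(arr,
                       quantiles=q,
    ...<2 lines>...
                       out=out,
                       weights=wgt)
    slices_having_nans = np.isnan(arr[-1, ...])
                                  ~~~^^^^^^^^^
IndexError: index -1 is out of bounds for axis 0 with size 0
```

The viewer found no file because the top crop failed (the card is hidden by the gripper there). The scene camera puts the card right at the bend, with no contact yet. Still feeling outward.

```bash

python3 -m pendant '[{"wx":0,"wy":0,"wz":0,"dx":0,"dy":-0.0007,"dz":0,"hand":-1},{"wx":0,"wy":0,"wz":0,"dx":0,"dy":-0.0007,"dz":0,"hand":-1},{"wx":0,"wy":0,"wz":0,"dx":0,"dy":-0.0007,"dz":0,"hand":-1}]'
```

```text
time: 8.42
tool_pos: [0.5254, -0.1913, 0.2083]
tool_rot: [0.0, 0.609, 0.793, -0.0]
contact_force: [-0.7, -0.1, 0.2]
gripper_width: 0.029
```

```bash

python3 -m pendant '[{"wx":0,"wy":0,"wz":0,"dx":0,"dy":-0.0007,"dz":0,"hand":-1},{"wx":0,"wy":0,"wz":0,"dx":0,"dy":-0.0007,"dz":0,"hand":-1},{"wx":0,"wy":0,"wz":0,"dx":0,"dy":-0.0007,"dz":0,"hand":-1}]'
```

```text
time: 8.67
tool_pos: [0.5248, -0.1914, 0.2084]
tool_rot: [0.0, 0.609, 0.793, 0.0]
contact_force: [-0.9, -0.3, -0.5]
gripper_width: 0.028
```

```bash

python3 -m pendant '[{"wx":0,"wy":0,"wz":0,"dx":0,"dy":-0.0007,"dz":0,"hand":-1},{"wx":0,"wy":0,"wz":0,"dx":0,"dy":-0.0007,"dz":0,"hand":-1},{"wx":0,"wy":0,"wz":0,"dx":0,"dy":-0.0007,"dz":0,"hand":-1}]'
```

```text
time: 8.92
tool_pos: [0.5243, -0.1916, 0.2085]
tool_rot: [0.0, 0.609, 0.793, 0.0]
contact_force: [1.4, -0.1, -0.3]
gripper_width: 0.036
```

```bash

python3 -m pendant '[{"wx":0,"wy":0,"wz":0,"dx":0,"dy":0,"dz":0,"hand":-1}]'; python3 -c "
from h import *
print(sensors.state()['ft_torque'])"
python3 -m pendant '[{"wx":0,"wy":0,"wz":0,"dx":0,"dy":-0.0004,"dz":0,"hand":-1},{"wx":0,"wy":0,"wz":0,"dx":0,"dy":-0.0004,"dz":0,"hand":-1}]';python3 -c "
from h import *
print(sensors.state()['ft_torque'])"
```

```text
time: 9.0
tool_pos: [0.5243, -0.1916, 0.2085]
tool_rot: [0.0, 0.609, 0.793, 0.0]
contact_force: [1.6, 1.1, -0.1]
gripper_width: 0.032
[ 0.12096803 -0.33116587 -0.03662342]
time: 9.17
tool_pos: [0.524, -0.1917, 0.2085]
tool_rot: [0.0, 0.609, 0.793, 0.0]
contact_force: [2.2, 1.2, -0.6]
gripper_width: 0.031
[ 0.19052483 -0.52062443  0.00510588]
```

Contact felt: +2.2 N along x, plus a wrist moment, starting about 59 mm from the start pose. This is the slope. Lift 3.3 mm to centre the hole, then follow the 1.5:1 slope.

```bash

python3 -m pendant '[{"wx":0,"wy":0,"wz":0,"dx":0,"dy":0,"dz":-0.0016,"hand":-1},{"wx":0,"wy":0,"wz":0,"dx":0,"dy":0,"dz":-0.0033,"hand":-1},{"wx":0,"wy":0,"wz":0,"dx":0,"dy":0,"dz":-0.0033,"hand":-1}]';python3 -c "
from h import *
print(sensors.state()['ft_torque'])"
python3 -m pendant '[{"wx":0,"wy":0,"wz":0,"dx":-0.0001,"dy":-0.001,"dz":-0.0015,"hand":-1},{"wx":0,"wy":0,"wz":0,"dx":-0.0001,"dy":-0.002,"dz":-0.003,"hand":-1},{"wx":0,"wy":0,"wz":0,"dx":-0.0001,"dy":-0.002,"dz":-0.003,"hand":-1}]';python3 -c "
from h import *
print(sensors.state()['ft_torque'])"
```

```text
time: 9.42
tool_pos: [0.5234, -0.1919, 0.2119]
tool_rot: [-0.0, 0.609, 0.793, -0.0]
contact_force: [-0.7, 0.6, 0.3]
gripper_width: 0.029
[ 0.06867625  0.0321503  -0.00038546]
time: 9.67
tool_pos: [0.5216, -0.1925, 0.2149]
tool_rot: [0.0, 0.609, 0.793, -0.0]
contact_force: [0.1, 0.1, -0.1]
gripper_width: 0.03
[-0.00651906 -0.01701231 -0.03756777]
```

Free again. Carrying on up the slope.

```bash

python3 -m pendant '[{"wx":0,"wy":0,"wz":0,"dx":-0.0001,"dy":-0.001,"dz":-0.0015,"hand":-1},{"wx":0,"wy":0,"wz":0,"dx":-0.0001,"dy":-0.002,"dz":-0.003,"hand":-1},{"wx":0,"wy":0,"wz":0,"dx":-0.0002,"dy":-0.003,"dz":-0.0045,"hand":-1},{"wx":0,"wy":0,"wz":0,"dx":-0.0002,"dy":-0.003,"dz":-0.0045,"hand":-1}]';python3 -c "
from h import *
print(sensors.state()['ft_torque'])"
```

```text
time: 10.0
tool_pos: [0.5189, -0.1935, 0.2196]
tool_rot: [0.0, 0.609, 0.793, 0.0]
contact_force: [0.2, -0.4, -0.6]
gripper_width: 0.03
[-0.00653067 -0.02387629  0.00675954]
```

```bash

python3 -m pendant '[{"wx":0,"wy":0,"wz":0,"dx":-0.0001,"dy":-0.001,"dz":-0.0015,"hand":-1},{"wx":0,"wy":0,"wz":0,"dx":-0.0001,"dy":-0.002,"dz":-0.003,"hand":-1},{"wx":0,"wy":0,"wz":0,"dx":-0.0002,"dy":-0.003,"dz":-0.0045,"hand":-1},{"wx":0,"wy":0,"wz":0,"dx":-0.0002,"dy":-0.003,"dz":-0.0045,"hand":-1}]';python3 -c "
from h import *
print(sensors.state()['ft_torque'])"
```

```text
time: 10.33
tool_pos: [0.5161, -0.1944, 0.2241]
tool_rot: [0.0, 0.609, 0.793, 0.0]
contact_force: [0.5, 0.2, -0.6]
gripper_width: 0.032
[ 0.01188483 -0.00272641  0.06630762]
```

```bash

python3 -m pendant '[{"wx":0,"wy":0,"wz":0,"dx":-0.0001,"dy":-0.001,"dz":-0.0015,"hand":-1},{"wx":0,"wy":0,"wz":0,"dx":-0.0001,"dy":-0.002,"dz":-0.003,"hand":-1},{"wx":0,"wy":0,"wz":0,"dx":-0.0002,"dy":-0.003,"dz":-0.0045,"hand":-1},{"wx":0,"wy":0,"wz":0,"dx":-0.0002,"dy":-0.003,"dz":-0.0045,"hand":-1}]';python3 -c "
from h import *
print(sensors.state()['ft_torque'])"
```

```text
time: 10.67
tool_pos: [0.5133, -0.1954, 0.2286]
tool_rot: [0.0, 0.609, 0.793, 0.0]
contact_force: [0.4, -0.4, -0.9]
gripper_width: 0.029
[-0.06164765  0.06183266  0.00914768]
```

```bash

python3 -m pendant '[{"wx":0,"wy":0,"wz":0,"dx":-0.0001,"dy":-0.001,"dz":-0.0015,"hand":-1},{"wx":0,"wy":0,"wz":0,"dx":-0.0001,"dy":-0.002,"dz":-0.003,"hand":-1},{"wx":0,"wy":0,"wz":0,"dx":-0.0002,"dy":-0.003,"dz":-0.0045,"hand":-1},{"wx":0,"wy":0,"wz":0,"dx":-0.0002,"dy":-0.003,"dz":-0.0045,"hand":-1}]';python3 -c "
from h import *
print(sensors.state()['ft_torque'])"
```

```text
time: 11.0
tool_pos: [0.5104, -0.1964, 0.2331]
tool_rot: [0.0, 0.609, 0.793, 0.0]
contact_force: [0.1, 0.8, -1.3]
gripper_width: 0.031
[-0.03042435 -0.02300135 -0.03868736]
```

```bash

python3 -m pendant '[{"wx":0,"wy":0,"wz":0,"dx":-0.0001,"dy":-0.001,"dz":-0.0015,"hand":-1},{"wx":0,"wy":0,"wz":0,"dx":-0.0001,"dy":-0.002,"dz":-0.003,"hand":-1},{"wx":0,"wy":0,"wz":0,"dx":-0.0002,"dy":-0.003,"dz":-0.0045,"hand":-1},{"wx":0,"wy":0,"wz":0,"dx":-0.0002,"dy":-0.004,"dz":-0.006,"hand":-1},{"wx":0,"wy":0,"wz":0,"dx":-0.0002,"dy":-0.005,"dz":-0.0075,"hand":-1},{"wx":0,"wy":0,"wz":0,"dx":-0.0002,"dy":-0.005,"dz":-0.0075,"hand":-1}]';python3 -c "
from h import *
print(sensors.state()['ft_torque'])"
```

```text
time: 11.5
tool_pos: [0.5056, -0.1978, 0.2406]
tool_rot: [0.0, 0.609, 0.793, 0.0]
contact_force: [-0.7, 0.1, -0.5]
gripper_width: 0.031
[ 0.00430537 -0.01307803  0.00892562]
```

```bash

python3 -m pendant '[{"wx":0,"wy":0,"wz":0,"dx":-0.0001,"dy":-0.002,"dz":-0.003,"hand":-1},{"wx":0,"wy":0,"wz":0,"dx":-0.0002,"dy":-0.004,"dz":-0.006,"hand":-1},{"wx":0,"wy":0,"wz":0,"dx":-0.0003,"dy":-0.006,"dz":-0.009,"hand":-1},{"wx":0,"wy":0,"wz":0,"dx":-0.0004,"dy":-0.008,"dz":-0.012,"hand":-1},{"wx":0,"wy":0,"wz":0,"dx":-0.0004,"dy":-0.008,"dz":-0.012,"hand":-1}]';python3 - <<'E'
from h import *
print(sensors.state()['ft_torque'])
im,d=cams.grab_frame("scene")
cv2.imwrite("pics/off.png",cv2.resize(im[90:230,270:400],None,fx=4,fy=4,interpolation=cv2.INTER_CUBIC)[:,:,::-1])
E
```

```text
time: 11.92
tool_pos: [0.4981, -0.2005, 0.2533]
tool_rot: [0.001, 0.609, 0.793, 0.0]
contact_force: [0.4, 0.2, -0.4]
gripper_width: 0.03
[-0.01664824 -0.00390175 -0.01429352]
```

View pics/off.png

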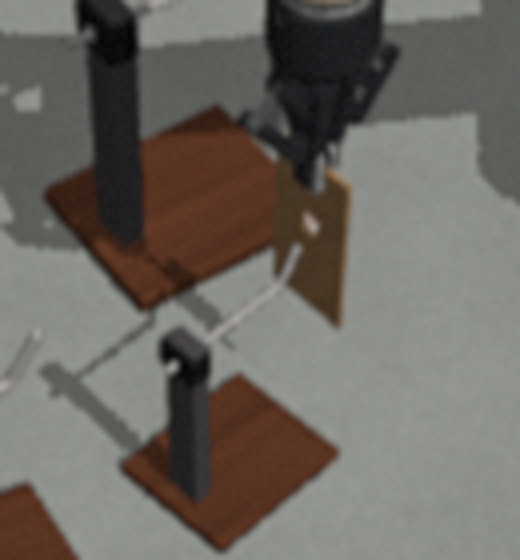

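The card is off the peg: hole at (310,222), wire end at (298,248) outside it. Now I'll refine the slot from the first frames and compute the transfer.

```bash
python3 - <<'E'
from h import *
np.set_printoptions(precision=4,suppress=True)
yaw=11.6; c,s=np.cos(np.radians(yaw)),np.sin(np.radians(yaw))
for n,org in (("top",np.array([.6136,.1309,0])),("scene",np.array([.6185,.1336,-.002]))):
    W=cloud(n,np.load(n+"_d.npy")); L=(W-org)@np.array([[c,-s,0],[s,c,0],[0,0,1]]); x,y,z=L[...,0],L[...,1],L[...,2]
    im=np.load(n+"_im.npy").astype(int)
    print(n)
    b=(abs(x)<.08)&(abs(y)<.06)
    for l,m in dict(rim_all=b&(z>.06)&(z<.075),part=b&(abs(x+.02)<.015)&(abs(y)<.03)&(z>.055)&(z<.075),nx=b&(x<-.052)&(abs(y)<.035)&(z>.06),floor=b&(x<-.022)&(x>-.075)&(z<.03)&(abs(y)<.05)).items():
        q=L[m]; print(l,len(q),np.percentile(q,[1,50,99],0).round(4).tolist() if len(q) else '')
    q=L[b&(abs(x)<.06)&(y>.042)&(z>.06)]; 
    if len(q)>5: print('slope +y wall',np.polyfit(q[:,0],q[:,1],1))
E
python3 -c "
from h import *
go([.49,-.10,.31],15); go([.579,.125,.31],11.6)"
```

```text
top
rim_all 345 [[-0.0654, -0.049, 0.0606], [-0.0079, -0.0018, 0.0689], [0.0687, 0.051, 0.0746]]
part 47 [[-0.026, -0.0284, 0.0555], [-0.0232, 0.0002, 0.0672], [-0.0051, 0.0283, 0.0742]]
nx 45 [[-0.0655, -0.0322, 0.0624], [-0.0638, -0.0018, 0.0688], [-0.0613, 0.0343, 0.0752]]
floor 537 [[-0.0744, -0.049, -0.0069], [-0.0463, 0.0019, 0.0043], [-0.0248, 0.0473, 0.0275]]
slope +y wall [0.0018 0.0485]
scene
rim_all 579 [[-0.0671, -0.0503, 0.0603], [-0.0076, 0.0062, 0.0676], [0.0674, 0.0505, 0.0739]]
part 76 [[-0.0285, -0.0293, 0.0558], [-0.0244, -0.0007, 0.067], [-0.0215, 0.0284, 0.0734]]
nx 70 [[-0.0674, -0.0338, 0.0601], [-0.0644, 0.0017, 0.0685], [-0.0614, 0.0334, 0.0737]]
floor 263 [[-0.0677, -0.0475, -0.0021], [-0.0609, 0.0017, 0.0125], [-0.0226, 0.0499, 0.0297]]
slope +y wall [-0.0036  0.0483]
d [ 0.099   0.0182 -0.0572] w [ 0.05  0.05 -0.02] pos [ 0.4981 -0.2004  0.2528] joints [-0.52 -0.17  1.79  0.    1.52 -0.78]
d [ 0.2934  0.1623 -0.0573] w [0.05 0.05 3.38] pos [ 0.4981 -0.2004  0.2528] joints [-0.52 -0.17  1.79  0.    1.52 -0.78]
```

```bash

python3 -m pendant '[{"wx":0,"wy":0,"wz":0,"dx":0,"dy":-0.015,"dz":-0.02,"hand":-1},{"wx":0,"wy":0,"wz":0,"dx":0,"dy":-0.025,"dz":-0.05,"hand":-1},{"wx":0,"wy":0,"wz":0,"dx":0,"dy":-0.025,"dz":-0.075,"hand":-1},{"wx":0,"wy":0,"wz":0,"dx":0.01,"dy":-0.02,"dz":-0.082,"hand":-1},{"wx":0,"wy":0,"wz":0,"dx":0.03,"dy":-0.01,"dz":-0.082,"hand":-1},{"wx":0,"wy":0,"wz":1,"dx":0.06,"dy":0.01,"dz":-0.082,"hand":-1},{"wx":0,"wy":0,"wz":2,"dx":0.09,"dy":0.03,"dz":-0.082,"hand":-1},{"wx":0,"wy":0,"wz":3,"dx":0.12,"dy":0.05,"dz":-0.082,"hand":-1},{"wx":0,"wy":0,"wz":3.4,"dx":0.15,"dy":0.07,"dz":-0.082,"hand":-1},{"wx":0,"wy":0,"wz":3.4,"dx":0.18,"dy":0.09,"dz":-0.082,"hand":-1},{"wx":0,"wy":0,"wz":3.4,"dx":0.21,"dy":0.11,"dz":-0.082,"hand":-1},{"wx":0,"wy":0,"wz":3.4,"dx":0.24,"dy":0.13,"dz":-0.082,"hand":-1},{"wx":0,"wy":0,"wz":3.4,"dx":0.265,"dy":0.145,"dz":-0.082,"hand":-1},{"wx":0,"wy":0,"wz":3.4,"dx":0.283,"dy":0.157,"dz":-0.082,"hand":-1},{"wx":0,"wy":0,"wz":3.4,"dx":0.2934,"dy":0.163,"dz":-0.08,"hand":-1},{"wx":0,"wy":0,"wz":3.4,"dx":0.2934,"dy":0.163,"dz":-0.08,"hand":-1},{"wx":0,"wy":0,"wz":3.4,"dx":0.2934,"dy":0.163,"dz":-0.08,"hand":-1}]'
python3 - <<'E'
from h import *
go([.5797,.1248,.205],11.6)
im,d=cams.grab_frame("scene"); W=cloud("scene",d)
L=W-sensors.state()["tool_pos"]; m=(im[...,0].astype(int)>im[...,2]*1.35)&(abs(L[...,0])<.05)&(abs(L[...,1])<.06)&(L[...,2]>-.14)&(L[...,2]<.03)
a=np.radians(11.6);c,s=np.cos(a),np.sin(a); q=L[m]@np.array([[c,-s,0],[s,c,0],[0,0,1]])
A=np.c_[q[:,1:],np.ones(len(q))]; print(np.linalg.lstsq(A,q[:,0],rcond=None)[0],np.percentile(q,[1,50,99],0).round(4))
cv2.imwrite("pics/hov.png",cv2.resize(im[150:340,290:450],(500,594),interpolation=cv2.INTER_CUBIC)[:,:,::-1])
E
```

```text
time: 13.38
tool_pos: [0.5791, 0.1257, 0.3309]
tool_rot: [-0.001, 0.632, 0.775, -0.001]
contact_force: [0.0, -0.8, -0.8]
gripper_width: 0.032
d [-0.001   0.0007  0.1259] w [-0.12  0.02  0.05] pos [0.5791 0.1257 0.3309] joints [ 0.09 -0.06  1.56 -0.    1.64 -0.11]
[-0.00449009  0.00366468  0.00491273] [[ 0.0014 -0.0322 -0.1194]
 [ 0.0047  0.0095 -0.0588]
 [ 0.0078  0.0345  0.0189]]
```

View pics/hov.png

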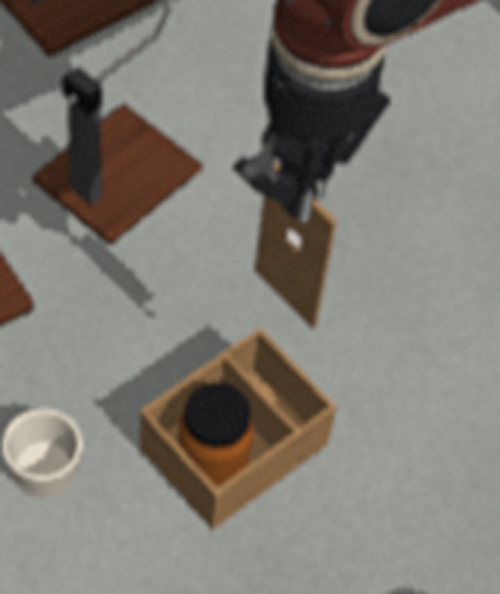

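The card hangs upright over the slot, with hole at (293,238) and slot at (265,385). The board is parallel to the partition. Lowering to just above the rim.

```bash

python3 -m pendant '[{"wx":0,"wy":0,"wz":0,"dx":0,"dy":0,"dz":0.02,"hand":-1},{"wx":0,"wy":0,"wz":0,"dx":0,"dy":0,"dz":0.05,"hand":-1},{"wx":0,"wy":0,"wz":0,"dx":0,"dy":0,"dz":0.08,"hand":-1},{"wx":0,"wy":0,"wz":0,"dx":0,"dy":0,"dz":0.105,"hand":-1},{"wx":0,"wy":0,"wz":0,"dx":0,"dy":0,"dz":0.12,"hand":-1},{"wx":0,"wy":0,"wz":0,"dx":0,"dy":0,"dz":0.12,"hand":-1},{"wx":0,"wy":0,"wz":0,"dx":0,"dy":0,"dz":0.12,"hand":-1}]'
python3 - <<'E'
from h import *
go([.5797,.1248,.205],11.6)
a=np.radians(11.6);c,s=np.cos(a),np.sin(a)
im,d=cams.grab_frame("scene"); W=cloud("scene",d); L=(W-np.array([.6185,.1336,-.002]))@np.array([[c,-s,0],[s,c,0],[0,0,1]])
m=(im[...,0].astype(int)>im[...,2]*1.35)&(L[...,2]>.095)&(L[...,2]<.24)&(abs(L[...,0]+.04)<.03)&(abs(L[...,1])<.06)
q=L[m]; print('card in carton frame',np.percentile(q,[1,50,99],0).round(4))
im2,_=cams.grab_frame("top")
o=np.zeros((500,800,3),np.uint8)
o[:,:400]=cv2.resize(im[230:330,320:400],(400,500),interpolation=cv2.INTER_CUBIC); o[:400,400:]=cv2.resize(im2[225:305,220:300],(400,400),interpolation=cv2.INTER_CUBIC)
cv2.imwrite("pics/rim.png",o[:,:,::-1])
E
```

```text
time: 14.02
tool_pos: [0.579, 0.1242, 0.2115]
tool_rot: [-0.001, 0.633, 0.774, -0.001]
contact_force: [-0.5, 0.1, 1.2]
gripper_width: 0.033
d [0.0005 0.0009 0.0065] w [-0.1   0.   -0.11] pos [0.579  0.1242 0.2115] joints [ 0.09 -0.01  1.71 -0.    1.44 -0.11]
card in carton frame [[-0.04   -0.0338  0.0967]
 [-0.0358  0.0089  0.1542]
 [-0.0254  0.0324  0.2348]]
```

View pics/rim.png

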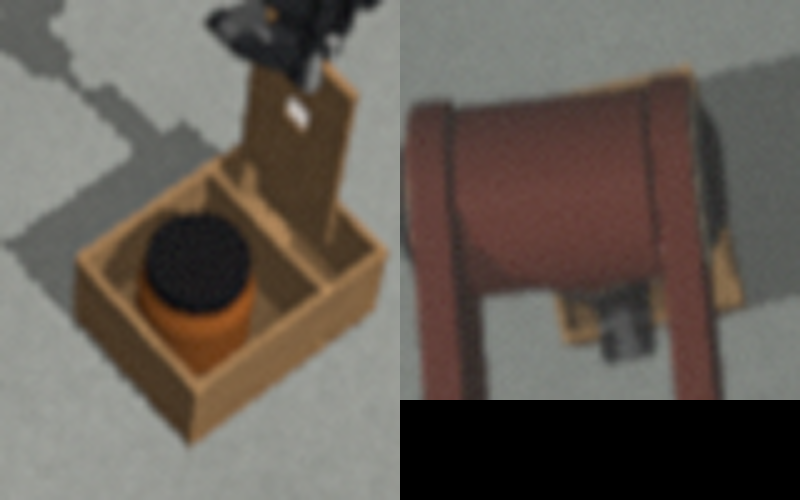

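The view and numbers agree: about 9 mm clear of the partition, 8.6 mm from blister to wall, centred in y. Lowering in.

```bash

python3 -m pendant '[{"wx":0,"wy":0,"wz":0,"dx":0,"dy":0,"dz":0.01,"hand":-1},{"wx":0,"wy":0,"wz":0,"dx":0,"dy":0,"dz":0.02,"hand":-1},{"wx":0,"wy":0,"wz":0,"dx":0,"dy":0,"dz":0.03,"hand":-1},{"wx":0,"wy":0,"wz":0,"dx":0,"dy":0,"dz":0.04,"hand":-1},{"wx":0,"wy":0,"wz":0,"dx":0,"dy":0,"dz":0.05,"hand":-1},{"wx":0,"wy":0,"wz":0,"dx":0,"dy":0,"dz":0.06,"hand":-1},{"wx":0,"wy":0,"wz":0,"dx":0,"dy":0,"dz":0.068,"hand":-1},{"wx":0,"wy":0,"wz":0,"dx":0,"dy":0,"dz":0.074,"hand":-1},{"wx":0,"wy":0,"wz":0,"dx":0,"dy":0,"dz":0.077,"hand":-1},{"wx":0,"wy":0,"wz":0,"dx":0,"dy":0,"dz":0.077,"hand":-1},{"wx":0,"wy":0,"wz":0,"dx":0,"dy":0,"dz":0.077,"hand":-1}]'
python3 -m pendant '[{"wx":0,"wy":0,"wz":0,"dx":0,"dy":0,"dz":0.001,"hand":-1},{"wx":0,"wy":0,"wz":0,"dx":0,"dy":0,"dz":0.002,"hand":-1},{"wx":0,"wy":0,"wz":0,"dx":0,"dy":0,"dz":0.002,"hand":-1}]'
python3 -m pendant '[{"wx":0,"wy":0,"wz":0,"dx":0,"dy":0,"dz":0.001,"hand":-1},{"wx":0,"wy":0,"wz":0,"dx":0,"dy":0,"dz":0.001,"hand":-1},{"wx":0,"wy":0,"wz":0,"dx":0,"dy":0,"dz":0.001,"hand":-1}]'
```

```text
time: 15.03
tool_pos: [0.5797, 0.1254, 0.1353]
tool_rot: [0.0, 0.632, 0.775, 0.0]
contact_force: [1.1, 0.7, -0.3]
gripper_width: 0.033
time: 15.28
tool_pos: [0.5798, 0.1254, 0.1335]
tool_rot: [0.0, 0.632, 0.775, 0.0]
contact_force: [0.1, -0.4, -0.4]
gripper_width: 0.034
time: 15.53
tool_pos: [0.5795, 0.1254, 0.1321]
tool_rot: [0.0, 0.632, 0.775, -0.0]
contact_force: [-0.9, 0.3, 0.2]
gripper_width: 0.031
```

```bash

python3 -m pendant '[{"wx":0,"wy":0,"wz":0,"dx":0,"dy":0,"dz":0.001,"hand":-1},{"wx":0,"wy":0,"wz":0,"dx":0,"dy":0,"dz":0.0015,"hand":-1},{"wx":0,"wy":0,"wz":0,"dx":0,"dy":0,"dz":0.0015,"hand":-1}]'
python3 -m pendant '[{"wx":0,"wy":0,"wz":0,"dx":0,"dy":0,"dz":0.001,"hand":-1},{"wx":0,"wy":0,"wz":0,"dx":0,"dy":0,"dz":0.001,"hand":-1},{"wx":0,"wy":0,"wz":0,"dx":0,"dy":0,"dz":0.001,"hand":-1}]'
```

```text
time: 15.78
tool_pos: [0.5794, 0.1254, 0.1304]
tool_rot: [-0.0, 0.632, 0.775, -0.0]
contact_force: [0.1, -0.2, -0.6]
gripper_width: 0.033
time: 16.03
tool_pos: [0.5795, 0.1254, 0.1295]
tool_rot: [-0.0, 0.632, 0.775, -0.0]
contact_force: [-0.6, -0.5, -0.3]
gripper_width: 0.031
```

```bash

python3 -m pendant '[{"wx":0,"wy":0,"wz":0,"dx":0,"dy":0,"dz":0.0005,"hand":-1},{"wx":0,"wy":0,"wz":0,"dx":0,"dy":0,"dz":0.001,"hand":-1},{"wx":0,"wy":0,"wz":0,"dx":0,"dy":0,"dz":0.001,"hand":-1}]'
```

```text
time: 16.28
tool_pos: [0.5796, 0.1254, 0.1287]
tool_rot: [0.0, 0.632, 0.775, 0.0]
contact_force: [0.3, -0.3, 0.1]
gripper_width: 0.032
```

```bash

python3 -m pendant '[{"wx":0,"wy":0,"wz":0,"dx":0,"dy":0,"dz":0.0005,"hand":-1},{"wx":0,"wy":0,"wz":0,"dx":0,"dy":0,"dz":0.001,"hand":-1},{"wx":0,"wy":0,"wz":0,"dx":0,"dy":0,"dz":0.001,"hand":-1}]'
```

```text
time: 16.53
tool_pos: [0.5801, 0.1255, 0.1287]
tool_rot: [0.0, 0.632, 0.775, 0.0]
contact_force: [-0.6, 0.2, 4.1]
gripper_width: 0.029
```

```bash

python3 -m pendant '[{"wx":0,"wy":0,"wz":0,"dx":0,"dy":0,"dz":0.0005,"hand":-1},{"wx":0,"wy":0,"wz":0,"dx":0,"dy":0,"dz":0.001,"hand":-1},{"wx":0,"wy":0,"wz":0,"dx":0,"dy":0,"dz":0.001,"hand":-1}]'
```

```text
time: 16.78
tool_pos: [0.5805, 0.1256, 0.1286]
tool_rot: [0.001, 0.632, 0.775, 0.001]
contact_force: [-2.2, 0.4, 8.6]
gripper_width: 0.031
```

It stands on the floor at TCP z 0.1287 (fz rose to 8.6 N). Relieve the push, then open.

```bash

python3 -m pendant '[{"wx":0,"wy":0,"wz":0,"dx":0,"dy":0,"dz":-0.0014,"hand":-1},{"wx":0,"wy":0,"wz":0,"dx":0,"dy":0,"dz":-0.0014,"hand":-1},{"wx":0,"wy":0,"wz":0,"dx":0,"dy":0,"dz":-0.0014,"hand":-0.8},{"wx":0,"wy":0,"wz":0,"dx":0,"dy":0,"dz":-0.0014,"hand":-0.7},{"wx":0,"wy":0,"wz":0,"dx":0,"dy":0,"dz":-0.0014,"hand":-0.6},{"wx":0,"wy":0,"wz":0,"dx":0,"dy":0,"dz":-0.0014,"hand":-0.5},{"wx":0,"wy":0,"wz":0,"dx":0,"dy":0,"dz":-0.0014,"hand":-0.3},{"wx":0,"wy":0,"wz":0,"dx":0,"dy":0,"dz":-0.0014,"hand":0},{"wx":0,"wy":0,"wz":0,"dx":0,"dy":0,"dz":-0.0014,"hand":0.2},{"wx":0,"wy":0,"wz":0,"dx":0,"dy":0,"dz":-0.0014,"hand":0.2},{"wx":0,"wy":0,"wz":0,"dx":0,"dy":0,"dz":-0.0014,"hand":0.2}]'
python3 -m pendant '[{"wx":0,"wy":0,"wz":0,"dx":0,"dy":0,"dz":-0.01,"hand":0.2},{"wx":0,"wy":0,"wz":0,"dx":0,"dy":0,"dz":-0.03,"hand":0.2},{"wx":0,"wy":0,"wz":0,"dx":0,"dy":0,"dz":-0.06,"hand":0.2},{"wx":0,"wy":0,"wz":0,"dx":0,"dy":0,"dz":-0.09,"hand":0.2},{"wx":0,"wy":0,"wz":0,"dx":0,"dy":0,"dz":-0.12,"hand":0.2},{"wx":0,"wy":0,"wz":0,"dx":-0.03,"dy":-0.02,"dz":-0.14,"hand":0.2},{"wx":0,"wy":0,"wz":0,"dx":-0.06,"dy":-0.05,"dz":-0.14,"hand":0.2},{"wx":0,"wy":0,"wz":0,"dx":-0.1,"dy":-0.07,"dz":-0.14,"hand":0.2},{"wx":0,"wy":0,"wz":0,"dx":-0.14,"dy":-0.09,"dz":-0.14,"hand":0.2},{"wx":0,"wy":0,"wz":0,"dx":-0.17,"dy":-0.1,"dz":-0.14,"hand":0.2},{"wx":0,"wy":0,"wz":0,"dx":-0.17,"dy":-0.1,"dz":-0.14,"hand":0.2},{"wx":0,"wy":0,"wz":0,"dx":-0.17,"dy":-0.1,"dz":-0.14,"hand":0.2}]'
python3 - <<'E'
from h import *
im,d=cams.grab_frame("scene"); W=cloud("scene",d); a=np.radians(11.6);c,s=np.cos(a),np.sin(a)
L=(W-np.array([.6185,.1336,-.002]))@np.array([[c,-s,0],[s,c,0],[0,0,1]])
m=(im[...,0].astype(int)>im[...,2]*1.35)&(L[...,2]>.08)&(L[...,2]<.24)&(abs(L[...,0]+.04)<.03)&(abs(L[...,1])<.06)
q=L[m]; print('card',np.percentile(q,[1,50,99],0).round(4)); A=np.c_[q[:,1:],np.ones(len(q))]; print(np.linalg.lstsq(A,q[:,0],rcond=None)[0])
im2,_=cams.grab_frame("top")
for t in ("jar","cup","canister","card"):
    for n in ("scene","top"): print(t,n,[(np.round(r["position"],3),round(r["score"],2)) for r in finder.look_for(n,t)[:1]])
o=np.zeros((500,800,3),np.uint8)
o[:,:400]=cv2.resize(im[230:330,320:400],(400,500),interpolation=cv2.INTER_CUBIC); o[:400,400:]=cv2.resize(im2[225:305,220:300],(400,400),interpolation=cv2.INTER_CUBIC)
cv2.imwrite("pics/end.png",o[:,:,::-1])
E
```

```text
time: 17.7
tool_pos: [0.5795, 0.1254, 0.128]
tool_rot: [0.0, 0.632, 0.775, 0.0]
contact_force: [0.0, 0.6, 0.2]
gripper_width: 0.597
time: 18.7
tool_pos: [0.5155, -0.0629, 0.269]
tool_rot: [0.001, 0.634, 0.774, 0.0]
contact_force: [0.1, -0.8, 0.6]
gripper_width: 0.604
card [[-0.0393 -0.0341  0.0817]
 [-0.0346  0.0024  0.1225]
 [-0.0321  0.0337  0.1532]]
[-0.00435775 -0.01606648 -0.03289324]
jar scene [(array([0.644, 0.145, 0.08 ]), 0.86)]
jar top [(array([0.629, 0.13 , 0.084]), 0.76)]
cup scene [(array([0.554, 0.435, 0.106]), 0.35)]
cup top [(array([0.778, 0.077, 0.012]), 0.77)]
canister scene [(array([0.556, 0.434, 0.105]), 0.96)]
canister top [(array([0.541, 0.422, 0.109]), 0.67)]
card scene [(array([0.584, 0.124, 0.109]), 0.86)]
card top [(array([0.574, 0.12 , 0.074]), 0.6)]
```

View pics/end.png

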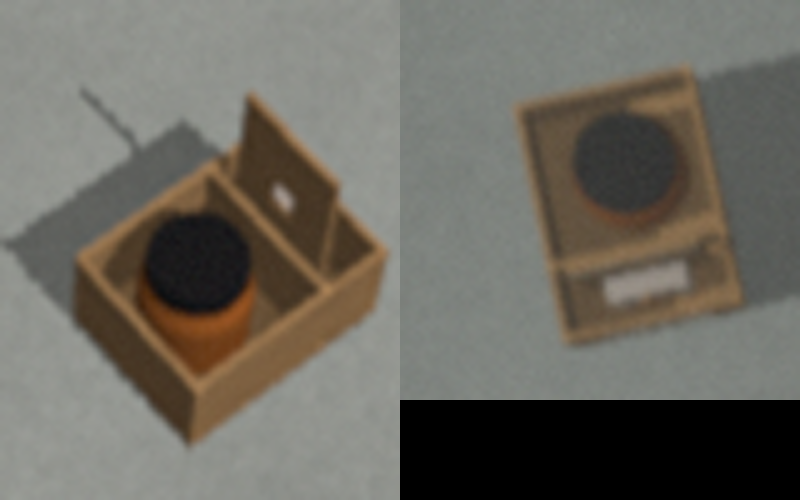

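The card stands nearly vertical in the slot: board at (290,190) in the scene crop, blister at (645,283) in the top crop. Its top is at 0.15 m and the jar hasn't moved. The arm is clear, so I'm handing in.

```bash
python3 -c "
from plant import job
print(job.job_done())"
```

```text
the job is handed in; nothing more can be done
None
```

The card is off the peg and standing on the floor of the narrow slot, and the job is handed in at about 19 s of the 72 s.

- **Taking it off the peg:** I picked the 130 x 110 mm stand out of the three and gripped the card at its top edge. I slid it out with the hole clear of the wire and felt the bend with about 2.5 N. I then followed the slope over the upturned end, with force readings within sensor noise.
- **Placing it:** The card went into the slot with about 9 mm clear on each side. It met the floor at 4 N. I pressed one more small step, which read about 9 N, then relieved that before opening the gripper.
- **Last checks:**
  - The card stands upright, within about 1 degree, with its foot on the slot floor and the arm well clear.
  - The jar and canister are within 3 mm of where they were first seen, and the cup within 4 mm in the top view; all of this is within the finder's accuracy.
- **Checks that failed or disagreed:**
  - In the scene view the finder reported the canister as the cup, with a low score of 0.35, so the cup was checked only in the top view.
  - One crop near the bend failed because the gripper hid the card.
  - My first move command was refused for missing fields; nothing moved.

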